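Let the lime out of the fruit feeder

ROBOT

A 6-joint arm with a two-finger parallel gripper is mounted at the origin on the work surface. World frame = base frame: x ahead of the robot, y to its left, z up, the work surface at z = 0. Lengths are in m, angles in rad, forces in N, time in s.
With the tool pointing down it reaches from about 0.375 to 0.975 m from the base axis. Payload 3.8 kg.
Tool frame: the origin (TCP) lies at the very end of the fingers, on their centre line; the grasp point (between the pads) lies behind it (manip.grip_depth is the z of the grasp point in the tool frame, in m); z points along the fingers, y is the line along which they close (so a half turn about z gives the same grasp; the last joint's range is limited). The gripper opens to 88 mm and grips with 3 to 60 N. Pads are 18 mm wide; open, the fingers measure 123 mm over their backs; the gripper's body (75 mm by 187 mm) begins 45 mm behind the grasp point.
Start: joints at [-1.143, 0.264, 1.604, -0, 1.274, -0.037], TCP at [0.303, -0.603, 0.216] pointing down, gripper open.
Joint ranges: [-2.63, 2.63], [-0.94, 2.18], [0.31, 2.57], [-1.31, 4.45], [0, 2.66], [-2.55, 2.55]. Speed limits (rad/s): [2.57, 2.57, 3.14, 3.14, 3.14, 3.14].

INTERFACE

Orientations are given as a unit quaternion [w, x, y, z].
In Python, from plant import manip gives the robot as it stands.
- The arm moves only by the tool drive_tool, never from a script. Its argument "motion" is a list that holds one entry, the list of rows, each a list of 5 numbers: the shift along the tool's x, y, z in units of 30 mm (1.0 is 30 mm), then the turn about the tool's z in units of 10 degrees (1.0 is 10 degrees), then the opening, from -1 (shut) to 1 (fully open). In form: [[[tx, ty, tz, roll, gripper], ...]]. A call has 1 to 20 rows; each row is the pose to reach, as a shift and turn from the pose commanded when the call began, along the tool's axes at that moment; what a row does not reach only later rows make up. A row lasts 1/8 s, in which the tool goes at most 62.5 mm and 10.7 degrees, less where a joint would pass 70% of its speed; a pose out of reach is approached as far as the arm can. A call with a gripper value outside its range is refused whole. The fingers move at their own pace and stop on an object; the grip force is fixed at half the most. Time passes only in rows, so rows that repeat a pose let the fingers close. It gives the time, the measured TCP pose, the force, the opening and the grip force at its end, in the units of the state.
- manip.get_obs(): the state, without advancing time (a new reading comes with each control period).
- manip.camera(name): name is "side" or "top" or "wrist"; returns the picture (400x640x3 uint8, red, green, blue); there is no depth.
- manip.get_calibration(name): a dict with "fovy" (degrees; the focal length in pixels is half the picture's height over the tangent of half this angle, whatever the lens; pixels are square), "cx", "cy" (the principal point, pixels), "dist" ([k1, k2, p1, p2, k3] as OpenCV has them; the pictures are not rectified), "world_from_camera" (4x4, takes a point from camera to world coordinates); the wrist camera has in their place "T_tool_cam" (4x4, takes a point from camera to tool coordinates, whose origin is the TCP and whose axes are the flange's). Camera axes: x right, y up, looking along -z (the intrinsics and any distortion apply to the point x, -y, -z); pixel columns grow to the right and rows downward; lengths in m; the calibration is good to about 2 mm. A picture is of the moment at which its call begins: read the wrist's pose just before it. get_calibration takes no time and is no camera call.
- manip.finish_job(): hands the job in; it is judged then, once.
Trained networks look in the newest picture that a camera, given by its name, has taken for a name from the list of things; names that differ only in an ending like _2 or _b are one class to them, and where a whole thing is asked for, a point or a joint stands for the part that bears it (a point fixed in the world has none). Each returns a list of dicts, best first, with "conf" (0 to 1); they miss things now and then, are a little off and sometimes report something else, mostly with a low value. They report only what shows in the picture. A call takes as long as a camera call. They do not tell look-alikes from the thing itself.
- manip.search_frame(camera, thing): "point" ([column, row] in pixels, amid what is visible of it).
- manip.cut_out(camera, thing): "pixels" (400x640 bool, what is visible of it) and "point" ([column, row] in pixels, amid what is visible of it).
The state is a dict: "time": time; "joints": joint angles; "dq": joint speeds; "joint_efforts": joint torques, N m; "ee_pos": TCP position; "tcp_rot": TCP orientation; "ft_force": force on the tool from outside, world axes, zero at the start; "wrist_torque": the same for the moment, N m; "gripper_width": finger opening in m; "grasp_force": force on a finger pad.
Only numpy, scipy, OpenCV 4.12 (cv2) and the standard library are available. Lean on these libraries where they do the work, as an engineer would, in place of code of your own. Each camera call takes 0.05 s, during which the arm holds its last target. There are 200 camera calls.

TASK

On the two-lane fruit feeder, press down with the fingertips the yellow pad of the rocking lever that works the lime's lane, so that its red gate lifts and the lime rolls out into the grey pan; then let the lever come back up so that the gate is shut. Leave the mandarin waiting behind its own shut gate. Do not touch or pick up the fruit, and leave the things lying around the feeder where they are.

Things in the scene. Friction and masses are not known exactly. Their poses are not given: they have to be found in the camera images.
- feeder: Metal two-lane fruit chute fixed to the table, 130 mm wide; origin on the table under it, z up. x points down the chute to the grey pan at its foot, y to its left. Lanes centred at y = +31 (left) and -31 mm (right), 115 mm high at x = -165, 66 mm at x = 105; red gates at x = 43 mm. On each side a stand 155 mm high at y = +/-130 mm carries a lever across the chute that works the lane on that side.
- lever_left (a joint): Left rocking lever (y > 0 of feeder): red gate on its inner end, yellow pad on its outer end. 0 = gate shut, pad up; 0.5 rad = pad fully down on its stop, gate fully lifted. The fruit passes from about 0.4. A spring returns it to 0 when let go; pressing the pad takes about 2 to 6 N. Pivot axis along the feeder's x, 145 mm above the table.
- lever_right (a joint): Right rocking lever, same values as the left one.
- lever_left_pad (a point): Centre of the top of the left lever's yellow pad, 36 x 36 mm, 10 mm thick, 177 mm above the table when up; tilted 0.25 rad (inner edge lower) when up, 0.25 rad the other way when down. From up to fully down it goes practically straight down 47 mm. Nothing stands under it.
- lever_right_pad (a point): The same on the right lever's yellow pad.
- pan (a point): Middle of the floor of the open grey pan at the chute's foot, 14 mm above the table. The pan spans feeder x = 107 to 265 mm, y = -100 to 100 mm, walls 50 to 85 mm high, fixed to the feeder. A ball at rest in it has its centre under 45 mm high.
- lime: Green lime, a ball of 48 mm diameter, origin at its centre. Waits behind the gate of one of the two lanes (feeder y about +31 or -31 mm).
- mandarin: Orange mandarin, a ball of 48 mm diameter, origin at its centre. Waits behind the gate of the other lane.
- tub: Loose white plastic cup-shaped tub, 84 mm across, 70 mm high, origin at the centre of its underside. Bystander.
- shaker: Loose amber jar with a steel cap, 48 mm across, 85 mm high, origin at the centre of its underside. Bystander.
- scoop: Loose portion scoop lying flat, 230 mm long along its x, at most 54 mm wide and 26 mm high, blue handle to -x, steel bowl to +x; origin on the table near the middle of its length. Bystander.
- lid: Loose round white lid, 92 mm across, 12 mm high, origin at the centre of its underside. Bystander.
There are look-alikes about, which are no part of the job. Of the things like the mandarin, leave any that is purple; of the rest the larger one is meant. Several things have the shape of the lime; the one meant has the colours described above.

How it is judged:
By the outcome, as a careful person would: the job done as asked, in the order asked, and still so for the second after the job is handed in, with the robot touching nothing.
It also fails if it takes over 32 s, if anything falls off the work surface, if the arm or the gripper's body presses on something with over 40 N, if the wrist force passes 120 N, or if a joint passes its speed limit or range.

## Working session

There is one attempt and no reset: what is moved stays moved. The work goes in short steps, Python scripts to look and compute and a tool call to move; the robot and the scene stay as the last step left them, time stands still between calls to the robot, and variables do not carry over. Pictures are saved under pics/ and viewed, at most 10 in all, crops included, and the job is handed in when it is done.

Besides the shell and the picture viewer there is one more tool, called after "Call:" as a command line: name --argument value ..., lists and objects as JSON in quotes. drive_tool: Moves the arm, as the interface text tells. Its arguments: {"type":"object","properties":{"motion":{"type":"array","items":{"type":"array","items":{"type":"array","items":{"type":"number"}}}}},"required":["motion"]}

```bash
mkdir -p pics
cat > h.py <<'E'
import numpy as np,cv2
from plant import manip
def K(c):
    f=200/np.tan(np.radians(c["fovy"])/2); return np.array([[f,0,c["cx"]],[0,f,c["cy"]],[0,0,1]])
def ray(name,px):
    c=manip.get_calibration(name);T=np.array(c["world_from_camera"])
    u=cv2.undistortPoints(np.array([[px]],float),K(c),np.array(c["dist"],float))[0,0]
    return T[:3,3],T[:3,:3]@np.array([u[0],-u[1],-1])
def at(name,px,z):
    o,d=ray(name,px);return o+d*(z-o[2])/d[2]
def proj(name,P):
    c=manip.get_calibration(name);T=np.linalg.inv(np.array(c["world_from_camera"]))
    p=(T[:3,:3]@np.array(P,float).T).T+T[:3,3]; p=p*[1,-1,-1]
    return cv2.projectPoints(p,np.zeros(3),np.zeros(3),K(c),np.array(c["dist"],float))[0][:,0]
def save(name,f):
    im=manip.camera(name);cv2.imwrite(f,im[:,:,::-1]);return im
E
python3 - <<'E'
from h import *
for n in("top","side"):
    save(n,f"pics/{n}0.png")
    for t in("lime","mandarin","lever_left_pad","lever_right_pad","feeder"):
        for r in manip.search_frame(n,t)[:5]: print(n,t,np.round(r["point"]),round(r["conf"],2))
E
```

```text
top lime [336. 210.] 0.64
top lime [391. 266.] 0.51
top mandarin [231. 246.] 0.72
top mandarin [307. 213.] 0.59
top lever_left_pad [267. 208.] 0.72
top lever_left_pad [378. 191.] 0.7
top lever_right_pad [377. 186.] 0.85
top feeder [318. 189.] 0.94
side lime [310. 229.] 0.86
side lime [255. 336.] 0.71
side lime [313. 342.] 0.6
side mandarin [299. 208.] 0.82
side mandarin [240. 176.] 0.74
side mandarin [295. 311.] 0.52
side lever_left_pad [294. 164.] 0.84
side lever_left_pad [409. 308.] 0.26
side lever_left_pad [345. 249.] 0.16
side lever_right_pad [347. 254.] 0.74
side feeder [329. 228.] 0.62
side feeder [296. 207.] 0.34
```

View pics/top0.png

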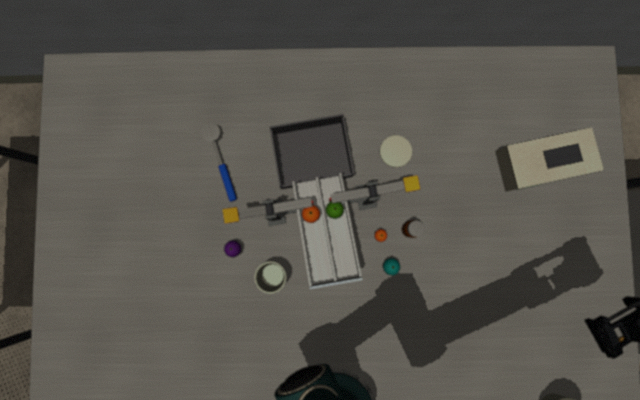

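View pics/side0.png

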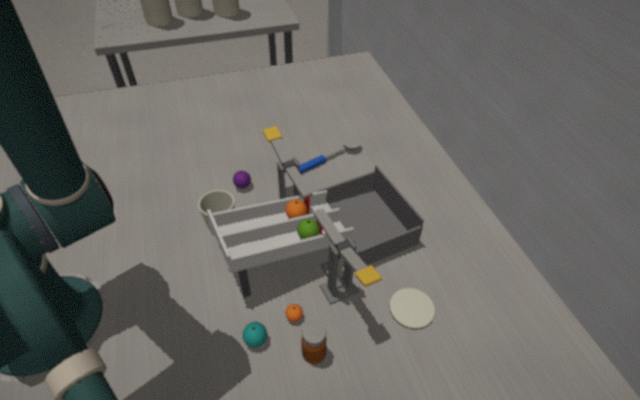

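Top view: the green lime is at (335,210) and the large mandarin at (311,213). Look-alikes are a teal ball (391,266), a small orange one (381,235) and a purple one (233,248). The pan is at the top of the image, so the lime is in the right lane and its lever's pad is at top (411,184) / side (369,275). I'll confirm this in a crop and locate the pad.

Run:
```python
from h import *
im=cv2.imread("pics/top0.png");si=cv2.imread("pics/side0.png")
a=cv2.resize(im[110:290,200:440],None,fx=3,fy=3,interpolation=cv2.INTER_CUBIC);cv2.imwrite("pics/crop.png",a)
def yel(i,box):
    x0,y0,x1,y1=box;h=cv2.cvtColor(i,cv2.COLOR_BGR2HSV)[y0:y1,x0:x1]
    m=(h[...,0]>18)&(h[...,0]<30)&(h[...,1]>150)&(h[...,2]>100)
    v,u=np.nonzero(m);return np.array([u.mean()+x0,v.mean()+y0]),m.sum()
for bt,bs in (((395,170,430,200),(345,255,390,295)),((215,200,245,230),(255,115,290,150))):
    pt,n=yel(im,bt);ps,m=yel(si,bs);print(pt,n,ps,m)
    o1,d1=ray("top",pt);o2,d2=ray("side",ps)
    s=np.linalg.lstsq(np.c_[d1,-d2],o2-o1,rcond=None)[0]
    A=o1+s[0]*d1;B=o2+s[1]*d2;print("tri",(A+B)/2,"gap",np.linalg.norm(A-B),"z.175",at("top",pt,.175),at("side",ps,.175))
print("lime",at("top",(335,210),.1),at("top",(411,229),.08))
o=manip.get_obs();print(o["time"],o["ee_pos"],o["tcp_rot"],o["gripper_width"],manip.grip_depth)
from scipy.spatial.transform import Rotation as R
q=o["tcp_rot"];print(R.from_quat([q[1],q[2],q[3],q[0]]).as_matrix().round(4))
```

```text
[411.19047619 183.14761905] 210 [367.91156463 275.43537415] 294
tri [ 0.60423825 -0.18787018  0.17014045] gap 0.0008699903093086276 z.175 [ 0.60322836 -0.18662627  0.175     ] [ 0.60305001 -0.19089843  0.175     ]
[230.41826923 214.79326923] 208 [271.53424658 133.23287671] 146
tri [0.53242645 0.25126212 0.17209283] gap 0.000131371311264644 z.175 [0.5323463  0.25065509 0.175     ] [0.53169921 0.24757891 0.175     ]
lime [ 0.54504532 -0.00485448  0.1       ] [ 0.49373248 -0.20405838  0.08      ]
0.6 [ 0.30256864 -0.6033939   0.21570874] [5.88037872e-07 9.73120525e-01 2.30296424e-01 5.36182141e-06] 0.0875218380630998 -0.0187
[[ 0.8939  0.4482  0.    ]
 [ 0.4482 -0.8939  0.    ]
 [ 0.      0.     -1.    ]]
```

View pics/crop.png

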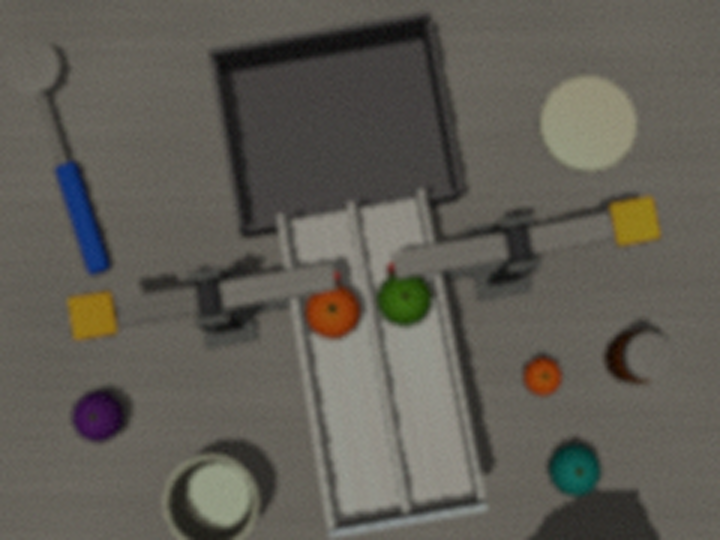

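The crop confirms it: the stemmed green lime (crop 405,300) is in the right lane and the large mandarin (333,312) is in the left. The right pad is at about (0.604, -0.188). Moving above it with the fingers shut.

Call:
drive_tool --motion '[[[5,-2.6,0,-3,-1],[10,-5.2,0,-5,-1],[15.2,-7.9,0,-7,-1],[15.2,-7.9,0,-7,-1],[15.2,-7.9,0,-7,-1],[15.2,-7.9,0,-7,-1],[15.2,-7.9,0,-7,-1],[15.2,-7.9,0,-7,-1],[15.2,-7.9,0,-7,-1],[15.2,-7.9,0,-7,-1],[15.2,-7.9,0,-7,-1],[15.2,-7.9,0,-7,-1],[15.2,-7.9,0,-7,-1],[15.2,-7.9,0,-7,-1],[15.2,-7.9,0,-7,-1],[15.2,-7.9,0,-7,-1]]]'

```text
time: 2.6
ee_pos: [0.604, -0.1872, 0.2157]
tcp_rot: [0.0, 0.665, 0.747, -0.0]
ft_force: [0.6, -0.3, 0.1]
gripper_width: 0.0003
grasp_force: 0.0
```

Run:
```python
from h import *
w=save("wrist","pics/w.png");s=save("side","pics/s1.png")
a=cv2.resize(s[80:330,200:450],(400,400));cv2.imwrite("pics/ws.png",np.hstack([cv2.resize(w,(400,250)).repeat(1,0),np.zeros((250,0,3),np.uint8)])[:,:,::-1])
b=np.zeros((400,800,3),np.uint8);b[:250,:400]=cv2.resize(w,(400,250));b[:,400:]=a
cv2.imwrite("pics/ws.png",b[:,:,::-1])
```

```text
(no output)
```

View pics/ws.png

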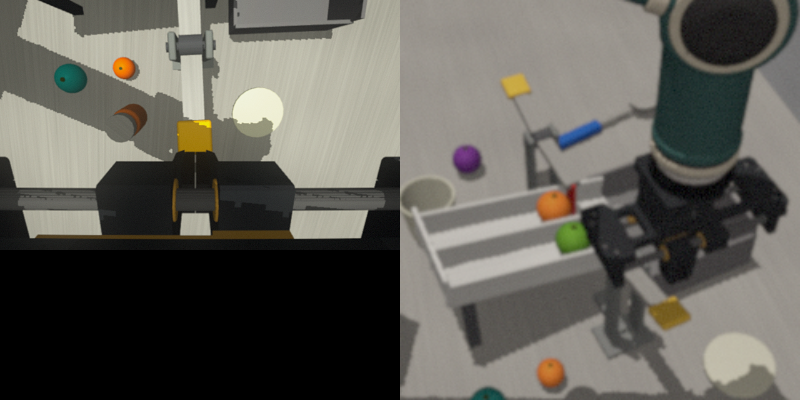

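The fingers are centred over the right pad: it shows at (195,135) in the wrist view, in line with the fingers at (195,200). Pressing.

Call:
drive_tool --motion '[[[0,0,1.0,0,-1],[0,0,1.4,0,-1],[0,0,1.8,0,-1],[0,0,2.2,0,-1],[0,0,2.5,0,-1],[0,0,2.7,0,-1],[0,0,2.7,0,-1],[0,0,2.7,0,-1],[0,0,2.7,0,-1],[0,0,2.7,0,-1],[0,0,2.7,0,-1],[0,0,2.7,0,-1],[0,0,2.7,0,-1]]]'

```text
time: 4.32
ee_pos: [0.6042, -0.1871, 0.1349]
tcp_rot: [0.0, 0.665, 0.747, 0.0]
ft_force: [3.0, -2.5, 3.5]
gripper_width: 0.0008
grasp_force: 2.0
```

Run:
```python
from h import *
s=save("side","pics/s2.png");t=save("top","pics/t2.png")
b=np.hstack([cv2.resize(s[80:330,200:450],(400,400)),cv2.resize(t[100:300,220:420],(400,400))])
cv2.imwrite("pics/c2.png",b[:,:,::-1]);print(manip.get_obs()["ft_force"],manip.get_obs()["ee_pos"])
```

```text
[ 1.10432674 -1.77439229  3.62926656] [ 0.60411278 -0.18708064  0.13476525]
```

View pics/c2.png

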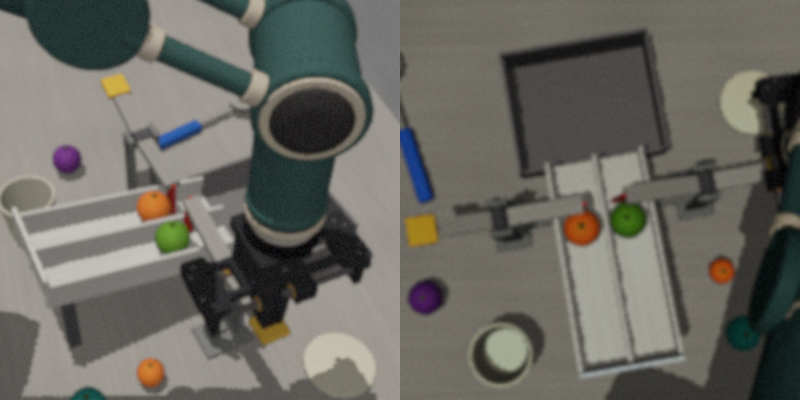

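The right lever is pressed and its gate is up, but the lime is still in place at (628,218) in the crop. Pressing a little further.

Call:
drive_tool --motion '[[[0,0,0.1,0,-1],[0,0,0.1,0,-1],[0,0,0.1,0,-1],[0,0,0.1,0,-1],[0,0,0.1,0,-1],[0,0,0.1,0,-1],[0,0,0.1,0,-1],[0,0,0.1,0,-1]]]'

```text
time: 5.42
ee_pos: [0.6037, -0.187, 0.1316]
tcp_rot: [-0.0, 0.665, 0.747, -0.0]
ft_force: [1.5, -0.9, 3.2]
gripper_width: -0.0001
grasp_force: 1.6
```

Run:
```python
from h import *
s=save("side","pics/s3.png");t=save("top","pics/t3.png")
for n in("top","side"):
  for r in manip.search_frame(n,"lime")[:3]: print(n,np.round(r["point"]),round(r["conf"],2))
b=np.hstack([cv2.resize(s[150:275,220:345],(400,400)),cv2.resize(t[140:240,270:370],(400,400))])
cv2.imwrite("pics/c3.png",b[:,:,::-1])
```

```text
top [332. 210.] 0.61
top [390. 266.] 0.56
side [309. 230.] 0.77
side [257. 336.] 0.64
```

View pics/c3.png

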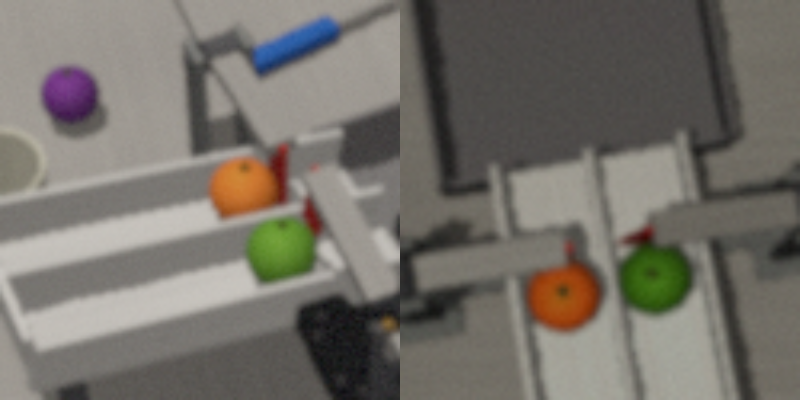

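Force is only about 3 N, so the lever isn't at its stop yet. The gate is up but still in front of the lime's upper part. Going further in small steps.

Call:
drive_tool --motion '[[[0,0,0.05,0,-1],[0,0,0.1,0,-1],[0,0,0.15,0,-1],[0,0,0.15,0,-1],[0,0,0.15,0,-1],[0,0,0.15,0,-1]]]'

```text
time: 6.38
ee_pos: [0.6039, -0.1873, 0.1272]
tcp_rot: [-0.0, 0.665, 0.747, -0.0]
ft_force: [-0.4, -2.5, 4.9]
gripper_width: 0.0003
grasp_force: 2.3
```

Run:
```python
from h import *
manip.camera("top");manip.camera("side")
for n in("top","side"):
  for r in manip.search_frame(n,"lime")[:3]: print(n,np.round(r["point"]),round(r["conf"],2))
```

```text
top [389. 267.] 0.7
top [333. 208.] 0.62
side [254. 337.] 0.92
side [310. 226.] 0.84
side [284. 226.] 0.57
```

Call:
drive_tool --motion '[[[0,0,0.05,0,-1],[0,0,0.1,0,-1],[0,0,0.15,0,-1],[0,0,0.15,0,-1],[0,0,0.15,0,-1],[0,0,0.15,0,-1],[0,0,0.15,0,-1],[0,0,0.15,0,-1]]]'

```text
time: 7.58
ee_pos: [0.6039, -0.1873, 0.1227]
tcp_rot: [0.0, 0.665, 0.747, -0.0]
ft_force: [-0.7, -4.3, 4.8]
gripper_width: 0.0003
grasp_force: 2.6
```

Run:
```python
from h import *
s=save("side","pics/s4.png");t=save("top","pics/t4.png")
for n in("top","side"):
  for r in manip.search_frame(n,"lime")[:3]: print(n,np.round(r["point"]),round(r["conf"],2))
b=np.hstack([cv2.resize(s[180:330,270:420],(400,400)),cv2.resize(t[110:240,270:400],(400,400))])
cv2.imwrite("pics/c4.png",b[:,:,::-1])
```

```text
top [390. 265.] 0.61
top [333. 206.] 0.51
side [312. 228.] 0.93
side [255. 337.] 0.89
```

View pics/c4.png

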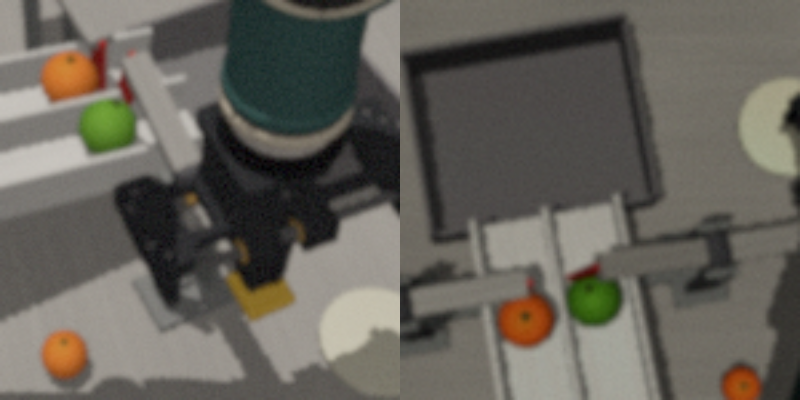

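The lime has crept forward about 8 mm and is now pressing under the gate's lower edge. There's no stop force yet, so I'll press further.

Call:
drive_tool --motion '[[[0,0,0.07,0,-1],[0,0,0.13,0,-1],[0,0,0.2,0,-1],[0,0,0.2,0,-1],[0,0,0.2,0,-1],[0,0,0.2,0,-1],[0,0,0.2,0,-1],[0,0,0.2,0,-1]]]'

```text
time: 8.78
ee_pos: [0.6039, -0.1871, 0.1168]
tcp_rot: [-0.0, 0.665, 0.747, -0.0]
ft_force: [-0.5, -4.2, 4.5]
gripper_width: 0.0001
grasp_force: 2.8
```

Run:
```python
from h import *
manip.camera("top");manip.camera("side")
for n in("top","side"):
  for r in manip.search_frame(n,"lime")[:3]: print(n,np.round(r["point"]),round(r["conf"],2))
```

```text
top [389. 266.] 0.61
top [319. 132.] 0.58
side [255. 337.] 0.84
```

The lime is out, now in the pan at top (319,132). Letting the lever up gently.

Call:
drive_tool --motion '[[[0,0,-0.4,0,-1],[0,0,-0.8,0,-1],[0,0,-1.2,0,-1],[0,0,-1.6,0,-1],[0,0,-2.0,0,-1],[0,0,-2.5,0,-1],[0,0,-3.5,0,-1],[0,0,-4.5,0,-1],[0,0,-4.5,0,-1],[0,0,-4.5,0,-1],[0,0,-4.5,0,-1],[0,0,-4.5,0,-1]]]'

```text
time: 10.48
ee_pos: [0.6032, -0.1869, 0.2501]
tcp_rot: [-0.001, 0.665, 0.747, -0.0]
ft_force: [0.2, -0.3, -0.5]
gripper_width: 0.0001
grasp_force: 0.0
```

Run:
```python
from h import *
s=save("side","pics/s5.png");t=save("top","pics/t5.png")
for n in("top","side"):
 for k in("lime","mandarin"):
  for r in manip.search_frame(n,k)[:3]: print(n,k,np.round(r["point"]),round(r["conf"],2))
b=np.hstack([cv2.resize(s[120:370,190:440],(400,400)),cv2.resize(t[100:300,220:420],(400,400))])
cv2.imwrite("pics/c5.png",b[:,:,::-1])
```

```text
top lime [390. 267.] 0.8
top lime [320. 133.] 0.59
top mandarin [310. 213.] 0.72
top mandarin [381. 234.] 0.69
top mandarin [232. 246.] 0.52
side lime [255. 339.] 0.69
side lime [393. 224.] 0.43
side mandarin [238. 179.] 0.82
side mandarin [293. 312.] 0.72
side mandarin [295. 210.] 0.69
```

View pics/c5.png

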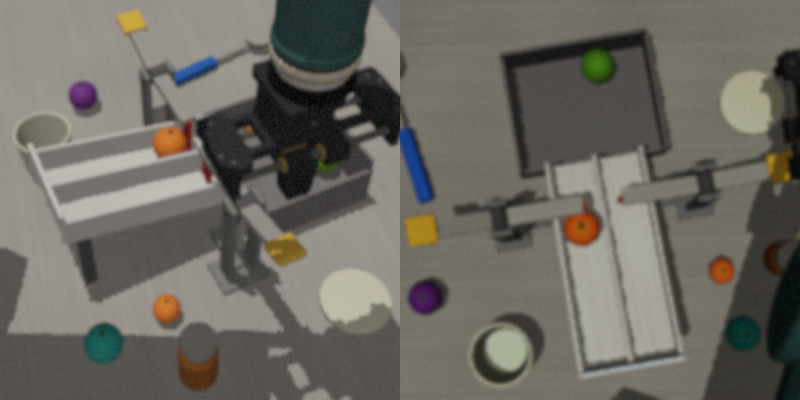

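The lime is at rest in the pan (crop 598,66). The right lever is back up with its gate shut, and the mandarin (582,228) is still behind its shut gate. The bystanders haven't moved and the arm is clear, so I'm handing in.

```bash
python3 -c "
from plant import manip
print(manip.finish_job())"
```

```text
the job is handed in; nothing more can be done
None
```

The job is handed in: the lime rolled out into the grey pan, the right lever is back up with its gate shut, and the mandarin is still waiting behind its own gate.

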